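# Weigh out a kit of arbor nuts on the spring scale

### The arm

A 7-joint arm with a two-finger parallel gripper is mounted at the origin on the work surface. World frame = base frame: x ahead of the robot, y to its left, z up, the work surface at z = 0. Lengths are in m, angles in degrees, forces in N, time in s.
With the tool pointing down it reaches from about 0.425 to 0.875 m from the base axis. Payload 4.7 kg.
Tool frame: the origin (TCP) lies at the very end of the fingers, on their centre line; the grasp point (between the pads) lies 19 mm behind it; z points along the fingers, y is the line along which they close (so a half turn about z gives the same grasp; the last joint's range is limited). The gripper opens to 87 mm and grips with 3 to 60 N. Pads are 19 mm wide; open, the fingers measure 117 mm over their backs; the gripper's body (75 mm by 190 mm) begins 51 mm behind the grasp point.
Start: joints at [69.448, 18.392, -4.016, 83.108, 1.295, 78.541, -3.26], TCP at [0.237, -0.605, 0.223] pointing down, gripper open.
Joint ranges: [-163.93, 163.93], [-17.29, 119.83], [-79.2, 71.16], [3.27, 140.29], [-89.18, 269.18], [5.43, 117.66], [-154.24, 154.24]. Speed limits (degrees/s): [147.25, 147.25, 180, 180, 180, 180, 180].

### API

Orientations are given as [roll, pitch, yaw] about the fixed x, y, z axes, in that order (R = Rz(yaw) Ry(pitch) Rx(roll)).
In Python, from cell import telemetry, cams, env gives the robot as it stands.
- The arm moves only by the tool arm_command, never from a script. Its argument "series" is text: rows parted by semicolons, each of 5 numbers parted by spaces: the shift along the tool's x, y, z in mm, then the turn about the tool's z in rad, then the closure in counts, from 0 (fully open) to 255 (shut). A call has 1 to 20 rows; each row shifts and turns the commanded pose from where the row before left it, along the tool's axes as they then stand; what a row does not reach is not made up. A row lasts 1/12 s, in which the tool goes at most 41.7 mm and 7.16 degrees, less where a joint would pass 70% of its speed; a pose out of reach is approached as far as the arm can. A call is refused whole if a number of a shift passes 41.7 or a number of a turn 0.125, either way. A call with a gripper value outside its range is refused whole. The fingers move at their own pace and stop on an object; "squeeze" is the grip in N (left out, the last holds). Time passes only in rows, so rows that do not move let the fingers close. It gives the time, the measured TCP pose, the force, the opening and the grip force at its end, in the units of the state.
- telemetry.get_obs(): the state, without advancing time (a new reading comes with each control period).
- cams.read_camera(name): name is "side" or "top" or "wrist"; returns the picture (400x640x3 uint8, blue, green, red); there is no depth.
- cams.calibration(name): a dict with "K" (3x3 intrinsics, pixels), "origin" and "rotation" of the camera in the world; the wrist camera has in their place "hand_eye" (4x4, takes a point from camera to tool coordinates, whose origin is the TCP and whose axes are the flange's). Camera axes: x right, y down, z forward; pixel columns grow to the right and rows downward; lengths in m; the calibration is good to about 2 mm. A picture is of the moment at which its call begins: read the wrist's pose just before it. calibration takes no time and is no camera call.
- env.sign_off(): hands the job in; it is judged then, once.
The state is a dict: "time_s": time; "qpos": joint angles; "joint_velocities": joint speeds; "effort": joint torques, N m; "tool_pos": TCP position; "tool_rot": TCP orientation; "force": force on the tool from outside, world axes, zero at the start; "wrist_torque": the same for the moment, N m; "grip_width": finger opening in m; "grasp_force": force on a finger pad.
Only numpy, scipy, OpenCV 4.12 (cv2) and the standard library are available. Lean on these libraries where they do the work, as an engineer would, in place of code of your own. Each camera call takes 0.05 s, during which the arm holds its last target. There are 200 camera calls.

### The job

Weigh out one repair kit of the large steel hex nuts on the spring scale: set them in the pan one at a time, letting go of each, until the pan has sunk so that its pointer stands at the black mark on the gauge. Stop there and leave any large nut that is not needed on the bench.

Things in the scene. Friction and masses are not known exactly. Their poses are not given: they have to be found in the camera images.
- nut_a_center (a point): One of three large nuts. Plain steel hex nut, 36 mm across flats, 24 mm high, 24 mm through hole, about 125 g, lying flat on the bench; the three are alike, any may be used. Point: its centre, 12 mm above its underside; z up along the hole, x square to a pair of flats (flats 60 degrees apart). The smaller hex nut, round collar and felt wheel among them are not for weighing.
- nut_b_center (a point): One of three large nuts. Plain steel hex nut, 36 mm across flats, 24 mm high, 24 mm through hole, about 125 g, lying flat on the bench; the three are alike, any may be used. Point: its centre, 12 mm above its underside; z up along the hole, x square to a pair of flats (flats 60 degrees apart). The smaller hex nut, round collar and felt wheel among them are not for weighing.
- nut_c_center (a point): One of three large nuts. Plain steel hex nut, 36 mm across flats, 24 mm high, 24 mm through hole, about 125 g, lying flat on the bench; the three are alike, any may be used. Point: its centre, 12 mm above its underside; z up along the hole, x square to a pair of flats (flats 60 degrees apart). The smaller hex nut, round collar and felt wheel among them are not for weighing.
- pan_center (a point): Middle of the floor (upper face) of the scale's round pan, 152 mm inside, rim 6 mm above floor. Height over the bench: 102 mm empty, about 14 mm less per large nut (damped spring, settles in 1 s). The pointer is level with this floor; the black mark is a band 14 mm tall centred 74 mm up, on two gauge uprights 118 mm high, 50 mm wide in all, 100 mm from here along x. z up. Housing fixed, 42 mm high.
Mind the look-alikes: they are no part of the job. Leave any orange or yellow look-alike of the part that bears nut_a_center alone.

How it is judged:
By the outcome, as a careful person would: the job done as asked, in the order asked, and still so for the second after the job is handed in, with the robot touching nothing.
It also fails if it takes over 58 s, if anything falls off the work surface, if the arm or the gripper's body presses on something with over 40 N, if the wrist force passes 120 N, or if a joint passes its speed limit or range.

## Working session

There is one attempt and no reset: what is moved stays moved. The work goes in short steps, Python scripts to look and compute and a tool call to move; the robot and the scene stay as the last step left them, time stands still between calls to the robot, and variables do not carry over. Pictures are saved under pics/ and viewed, at most 12 in all, crops included, and the job is handed in when it is done.

Besides the shell and the picture viewer there is one more tool, called after "Request:" by a JSON object that holds its "fn" and its "kwargs". arm_command: Moves the arm, as the interface text tells. Its arguments: {"type":"object","properties":{"series":{"type":"string"},"squeeze":{"type":"number"}},"required":["series"]}

```bash
mkdir -p pics
python3 - <<'E'
from cell import telemetry, cams, env
import cv2
o=telemetry.get_obs();print(o)
for n in("top","side"):
    im=cams.read_camera(n);cv2.imwrite(f"pics/{n}0.png",im);c=cams.calibration(n);print(n,c)
print(cams.calibration("wrist"))
E
```

```text
{'time_s': 0.0, 'qpos': array([69.44614071, 18.4388431 , -4.01564738, 83.17441842,  1.29516203,
       78.53908784, -3.2593752 ]), 'joint_velocities': array([ 0.06650016, -0.00907243, -0.05879187,  0.04973227, -0.05428906,
        0.05782051,  0.02057187]), 'effort': array([-2.42066799e-04, -4.91288888e+01, -4.04183641e-01, -3.12529814e+01,
       -6.39472157e-02,  4.35701001e-02,  1.78564374e-04]), 'tool_pos': array([ 0.23652236, -0.60486034,  0.2214682 ]), 'tool_rot': array([-1.79892900e+02,  5.76507505e-03,  2.13643707e+01]), 'force': array([ 0.23170039, -1.20475165,  0.62507247]), 'wrist_torque': array([ 0.02009641,  0.01575591, -0.05330159]), 'grasp_force': 0.0, 'grip_width': 0.08680523040811863}
top {'K': array([[386.68318555,   0.        , 317.1392386 ],
       [  0.        , 386.68318555, 203.53435769],
       [  0.        ,   0.        ,   1.        ]]), 'origin': array([ 0.40822026, -0.01605864,  0.89403523]), 'rotation': array([-169.76703376,    1.09647027,  -90.94305574])}
side {'K': array([[493.00401152,   0.        , 324.92176474],
       [  0.        , 493.00401152, 196.17425862],
       [  0.        ,   0.        ,   1.        ]]), 'origin': array([0.07396782, 0.44038936, 0.71747969]), 'rotation': array([-134.78721065,    0.21305907, -133.13131376])}
{'K': array([[277.79848791,   0.        , 321.55335607],
       [  0.        , 277.79848791, 199.432231  ],
       [  0.        ,   0.        ,   1.        ]]), 'hand_eye': array([[-2.51855827e-05, -9.52425942e-01, -3.04770116e-01,
         8.54503641e-02],
       [ 9.99999937e-01, -1.31989313e-04,  3.29837012e-04,
         4.25027004e-04],
       [-3.54371726e-04, -3.04770089e-01,  9.52425886e-01,
        -1.61460002e-01],
       [ 0.00000000e+00,  0.00000000e+00,  0.00000000e+00,
         1.00000000e+00]])}
```

View pics/top0.png

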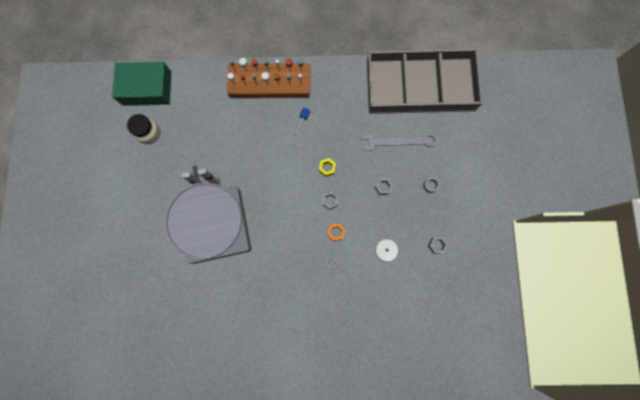

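View pics/side0.png

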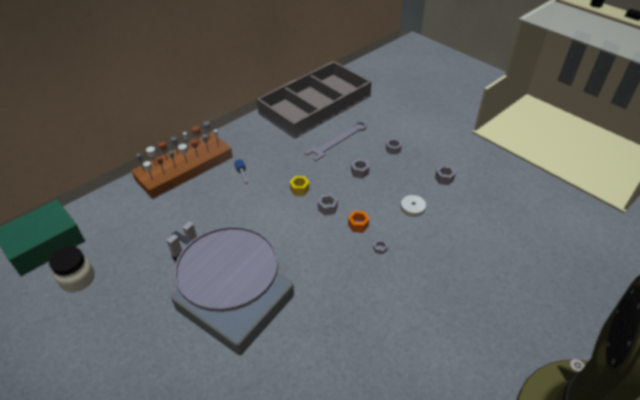

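Top view: the pan is at about (204,221). Grey rings are at (330,201), (384,186), (431,185) and (437,245), with a small nut at (333,265). I'll enlarge these to tell the nuts from the collar.

```bash
cat > h.py <<'E'
import numpy as np, cv2
from scipy.spatial.transform import Rotation as R
from cell import telemetry, cams, env
def ray(n,u,v,z,obs=None):
    c=cams.calibration(n);K=c["K"]
    d=np.linalg.solve(K,[u,v,1.])
    if n=="wrist":
        T=R.from_euler("xyz",obs["tool_rot"],degrees=True).as_matrix();H=c["hand_eye"]
        d=T@H[:3,:3]@d;o=T@H[:3,3]+obs["tool_pos"]
    else: d=R.from_euler("xyz",c["rotation"],degrees=True).as_matrix()@d;o=c["origin"]
    return o+d*(z-o[2])/d[2]
def proj(n,p,obs=None):
    c=cams.calibration(n)
    if n=="wrist":
        T=R.from_euler("xyz",obs["tool_rot"],degrees=True).as_matrix();H=c["hand_eye"]
        q=H[:3,:3].T@(T.T@(np.array(p)-obs["tool_pos"])-H[:3,3])
    else: q=R.from_euler("xyz",c["rotation"],degrees=True).as_matrix().T@(np.array(p)-c["origin"])
    q=c["K"]@q;return q[:2]/q[2]
E
python3 - <<'E'
from h import *
im=cv2.imread("pics/top0.png")[155:285,310:460]
a=cv2.resize(im,None,fx=4,fy=4,interpolation=cv2.INTER_CUBIC)
cv2.imwrite("pics/c1.png",a)
im=cv2.imread("pics/side0.png")[130:260,280:470]
cv2.imwrite("pics/c2.png",cv2.resize(im,None,fx=4,fy=4,interpolation=cv2.INTER_CUBIC))
for u,v in((330,201),(384,186),(431,185),(437,245),(333,265),(336,232),(327,167),(387,250)):
    p=ray("top",u,v,.024);print(u,v,p.round(3),proj("side",p).round(), np.hypot(*p[:2]).round(3))
print(ray("top",204,221,.108))
E
```

```text
330 201 [ 0.571 -0.032  0.024] [329. 201.] 0.572
384 186 [ 0.603 -0.156  0.024] [361. 164.] 0.623
431 185 [ 0.604 -0.264  0.024] [394. 143.] 0.659
437 245 [ 0.466 -0.268  0.024] [445. 172.] 0.538
333 265 [ 0.426 -0.035  0.024] [384. 241.] 0.428
336 232 [ 0.5   -0.043  0.024] [359. 217.] 0.501
327 167 [ 0.651 -0.026  0.024] [300. 182.] 0.652
387 250 [ 0.457 -0.156  0.024] [414. 200.] 0.483
[0.51844338 0.23041857 0.108     ]
```

View pics/c1.png

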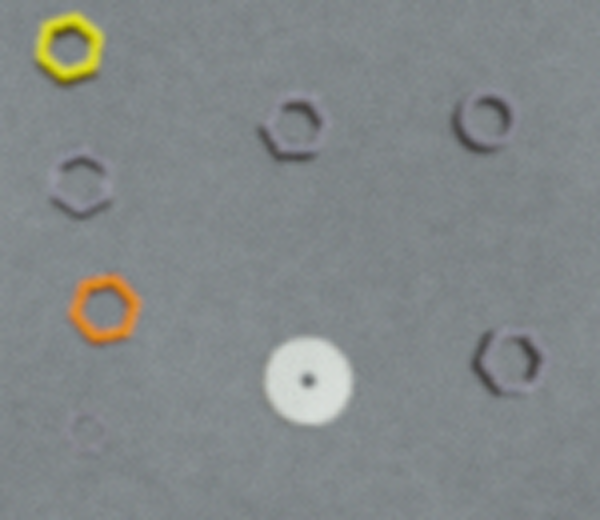

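View pics/c2.png

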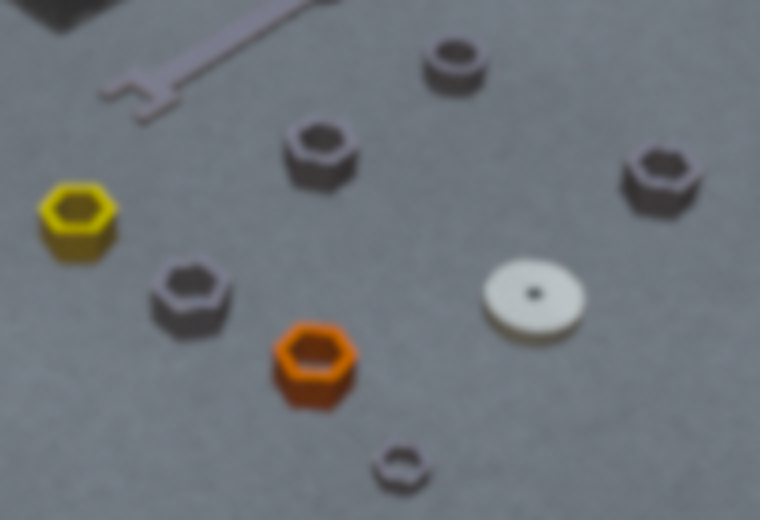

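Large nuts, checked against the side view: A (0.571,-0.032), B (0.603,-0.156), C (0.466,-0.268). The ring at (431,185) is the collar. I'll go above B first, at yaw about 30.

Request:
{"fn": "arm_command", "kwargs": {"series": "20 -11 4 0 0;30 -17 6 0 0;31.5 -18 6.2 0 0;31.5 -18 6.2 0 0;31.5 -18 6.2 0 0;31.5 -18 6.2 0 0;31.5 -18 6.2 0 0;31.5 -18 6.2 0 0;31.5 -18 6.2 0 0;31.5 -18 6.2 0 0;31.5 -18 6.2 0 0;31.5 -18 6.2 0 0;31.5 -18 6.2 0 0;31.5 -18 6.2 0 0;31.5 -18 6.2 0 0;30 -17 6.2 0 0;15 -8 4 0 0;0 0 0 -0.075 0;0 0 0 -0.075 0;0 0 0 0 0", "squeeze": 20}}

```text
time_s: 1.77
tool_pos: [0.6018, -0.1536, 0.1209]
tool_rot: [-179.9, 0.1, 30.1]
force: [-0.0, -0.3, 1.0]
grip_width: 0.087
grasp_force: 0.0
```

Run:
```python
from h import *
o=telemetry.get_obs();im=cams.read_camera("wrist");cv2.imwrite("pics/w1.png",im)
print(o["time_s"],o["tool_pos"],o["tool_rot"]);print(proj("wrist",[.603,-.156,.024],o))
```

```text
1.7667 [ 0.60180047 -0.15359494  0.12088111] [-1.79933106e+02  5.67383134e-02  3.01328114e+01]
[323.71043311 202.12254375]
```

View pics/w1.png

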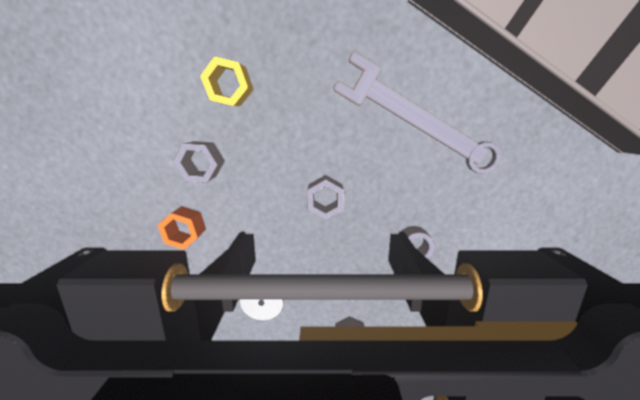

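Wrist view: B's top face is centred at about (326,197), with flats square to the fingers. A is at about (198,159), turned about 30° relative to B.

Run:
```python
from h import *
o=telemetry.get_obs()
print(ray("wrist",326,197,.024,o),ray("wrist",198,159,.024,o),ray("wrist",225,80,.024,o),ray("wrist",181,227,.024,o))
im=cv2.imread("pics/w1.png")
a=cv2.resize(im[165:230,290:365],None,fx=5,fy=5,interpolation=2);b=cv2.resize(im[130:195,160:235],None,fx=5,fy=5,interpolation=2)
cv2.imwrite("pics/w1c.png",np.hstack([a,b]))
```

```text
[ 0.60851417 -0.15596321  0.024     ] [ 0.58107658 -0.03365183  0.024     ] [ 0.65628228 -0.02787033  0.024     ] [ 0.50811752 -0.04496695  0.024     ]
```

View pics/w1c.png

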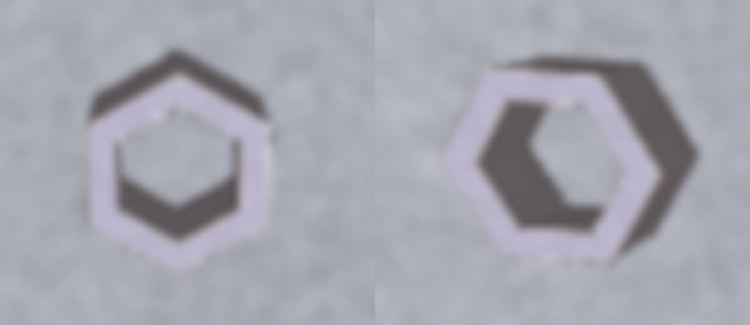

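Request:
{"fn": "arm_command", "kwargs": {"series": "2.5 4 10 0 0;0 0 25 0 0;0 0 25 0 0;0 0 25 0 0;0 0 18 0 0;0 0 10 0 0;0 0 4 0 0;0 0 0 0 0;0 0 0 0 255;0 0 0 0 255;0 0 0 0 255;0 0 0 0 255;0 0 0 0 255;0 0 0 0 255;0 0 0 0 255;0 0 0 0 255;0 0 0 0 255;0 0 0 0 255", "squeeze": 20}}

```text
time_s: 3.32
tool_pos: [0.6061, -0.1564, 0.0048]
tool_rot: [-180.0, 0.0, 30.0]
force: [-0.1, 0.5, 0.9]
grip_width: 0.0361
grasp_force: 20.0
```

Request:
{"fn": "arm_command", "kwargs": {"series": "0 0 -15 0 255;0 0 -35 0.105 255;0 0 -35 0.105 255;0 0 -35 0.105 255;0 0 -35 0.105 255;0 0 -25 0.105 255;-5 -16 0 0 255;-9.8 -32 0 0 255;-9.8 -32 0 0 255;-9.8 -32 0 0 255;-9.8 -32 0 0 255;-9.8 -32 0 0 255;-9.8 -32 0 0 255;-9.8 -32 0 0 255;-9.8 -32 0 0 255;-9.8 -32 0 0 255;-9.8 -32 0 0 255;-9.8 -32 0 0 255;-5 -18 0 0 255;0 0 0 0 255"}}

```text
time_s: 4.98
tool_pos: [0.4857, 0.2359, 0.1841]
tool_rot: [-179.9, 0.1, 0.4]
force: [-0.4, 0.3, -1.2]
grip_width: 0.0363
grasp_force: 20.0
```

Run:
```python
from h import *
o=telemetry.get_obs();im=cams.read_camera("wrist");cv2.imwrite("pics/w2.png",im)
print(o["time_s"],o["tool_pos"],o["tool_rot"],o["grip_width"]);print(proj("wrist",[.518,.23,.102],o))
```

```text
4.9833 [0.48574749 0.23588567 0.18409945] [-1.79853375e+02  1.00616959e-01  4.47136002e-01] 0.03627016755547762
[328.60579992 173.08456221]
```

View pics/w2.png

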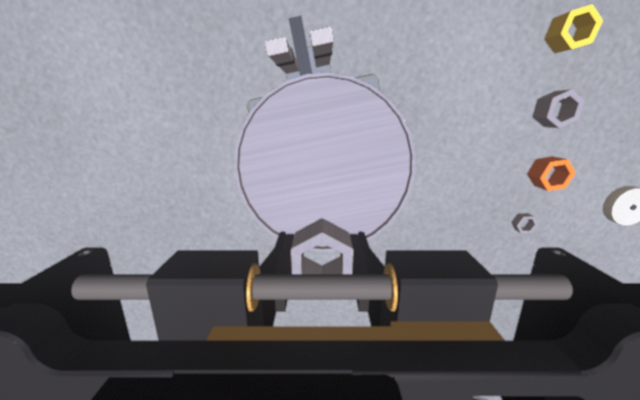

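Wrist view: the pan rim spans columns 239–411 and rows 75 to about 243. Nut B is held.

Run:
```python
from h import *
o=telemetry.get_obs()
for z in(.108,.102):print([ray("wrist",u,v,z,o).round(4) for u,v in((239,160),(411,160),(325,75),(325,159))])
print([ray("top",u,v,.108).round(4) for u,v in((167,221),(242,221),(204,184),(204,259))])
for x in (.518,.531): print(proj("side",[x,.232,.105]),proj("top",[x,.232,.108]),proj("wrist",[x+.078,.232,.108],o))
```

```text
[array([0.5318, 0.3037, 0.108 ]), array([0.5325, 0.1562, 0.108 ]), array([0.5991, 0.2305, 0.108 ]), array([0.533, 0.23 , 0.108])]
[array([0.5308, 0.3055, 0.102 ]), array([0.5315, 0.1542, 0.102 ]), array([0.5998, 0.2304, 0.102 ]), array([0.532 , 0.2299, 0.102 ])]
[array([0.5199, 0.3072, 0.108 ]), array([0.5169, 0.1518, 0.108 ]), array([0.5967, 0.2332, 0.108 ]), array([0.4408, 0.2276, 0.108 ])]
[228.50547383 264.95098801] [203.22876169 221.22790367] [323.07181817  79.27383173]
[223.65934158 260.0815538 ] [203.454961   214.98790771] [323.17733537  61.04475295]
```

Far rim and top and side views agree on a pan centre of about (0.520, 0.231). Setting nut 1 down about 32 mm short of the centre.

Request:
{"fn": "arm_command", "kwargs": {"series": "3 5 20 0 255;0 0 25 0 255;0 0 18 0 255;0 0 8 0 255;0 0 4 0 255;0 0 2 0 255;0 0 0 0 255;0 0 0 0 255;0 0 0 0 100;0 0 0 0 100;0 0 0 0 100;0 0 0 0 100;0 0 0 0 100;0 0 -8 0 100;0 0 -20 0 100;0 0 -35 0 100;0 0 -30 0 0;0 0 0 0 0"}}

```text
time_s: 6.53
tool_pos: [0.4955, 0.2268, 0.2078]
tool_rot: [-179.8, -0.6, -0.1]
force: [1.4, 1.2, 0.2]
grip_width: 0.0599
grasp_force: 0.0
```

Run:
```python
from h import *
o=telemetry.get_obs();print(o["time_s"],o["tool_pos"])
a=cams.read_camera("side");b=cams.read_camera("wrist")
f=cv2.resize(a[180:360,140:320],(400,400),interpolation=2)
cv2.imwrite("pics/p1.png",np.hstack([f,b[:,120:520]]))
```

```text
6.5333 [0.49551621 0.22675834 0.20783939]
```

View pics/p1.png

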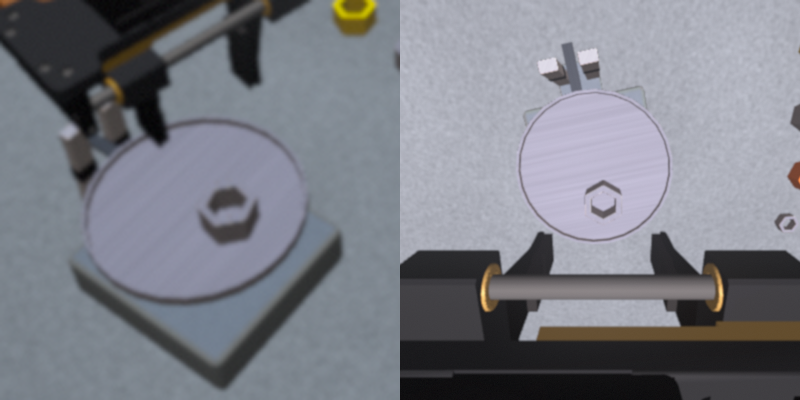

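Nut 1 sits in the pan, clear of the fingers. Next is nut A.

Request:
{"fn": "arm_command", "kwargs": {"series": "4 14 0 0 0;9 29 0 0 0;9 29 0 0 0;9 29 0 0 0;9 29 0 0 0;9 29 0 0 0;9 29 5 0 0;9 29 15 0 0;9 29 20 0 0;5 16 20 0 0;0 0 20 0 0;0 0 0 0 0;0 0 0 0 0"}}

```text
time_s: 7.72
tool_pos: [0.5709, -0.037, 0.1189]
tool_rot: [-179.9, 0.3, -0.1]
force: [0.2, 0.9, -0.2]
grip_width: 0.0869
grasp_force: 0.0
```

Run:
```python
from h import *
o=telemetry.get_obs();print(o["time_s"],o["tool_pos"],o["tool_rot"])
p=proj("wrist",[.575,-.033,.024],o);print(p)
b=cams.read_camera("wrist");cv2.imwrite("pics/w3.png",b)
u,v=int(p[0])-50,int(p[1])-60;print(u,v)
cv2.imwrite("pics/w3c.png",cv2.resize(b[v:v+100,u:u+100],None,fx=5,fy=5,interpolation=2))
```

```text
7.7167 [ 0.5709349  -0.0369806   0.11888451] [-1.79936342e+02  2.63209726e-01 -1.11673723e-01]
[317.49136702 198.4943227 ]
267 138
```

View pics/w3c.png

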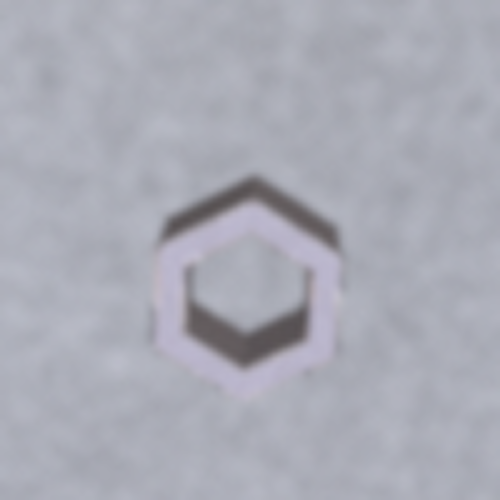

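A is centred at about (316.6,197.4), so (0.5755,-0.0325). It is turned about 2.5° clockwise.

Request:
{"fn": "arm_command", "kwargs": {"series": "4.5 -4.5 10 0.045 0;0 0 25 0 0;0 0 25 0 0;0 0 24 0 0;0 0 17 0 0;0 0 9 0 0;0 0 4 0 0;0 0 0 0 0;0 0 0 0 255;0 0 0 0 255;0 0 0 0 255;0 0 0 0 255;0 0 0 0 255;0 0 0 0 255;0 0 0 0 255;0 0 0 0 255;0 0 0 0 255;0 0 0 0 255"}}

```text
time_s: 9.27
tool_pos: [0.5771, -0.0328, 0.0067]
tool_rot: [-180.0, 0.0, -2.7]
force: [-0.0, -0.1, -0.0]
grip_width: 0.0359
grasp_force: 20.0
```

Request:
{"fn": "arm_command", "kwargs": {"series": "0 0 -15 -0.045 255;0 0 -35 0 255;0 0 -35 0 255;0 0 -35 0 255;0 0 -35 0 255;0 0 -23 0 255;-2 -12 0 0 255;-3 -30 0 0 255;-3 -30 0 0 255;-3 -30 0 0 255;-3 -30 0 0 255;-3 -30 0 0 255;-3 -30 0 0 255;-3 -30 0 0 255;-2 -30 0 0 255;0 -12 0 0 255;0 0 0 0 255;0 0 0 0 255"}}

```text
time_s: 10.77
tool_pos: [0.552, 0.2312, 0.1836]
tool_rot: [179.9, 0.1, -0.0]
force: [-0.4, -0.4, -1.0]
grip_width: 0.0362
grasp_force: 20.0
```

Run:
```python
from h import *
o=telemetry.get_obs();print(o["time_s"],o["tool_pos"],o["tool_rot"],o["grip_width"])
b=cams.read_camera("wrist");cv2.imwrite("pics/w4.png",b)
```

```text
10.7667 [0.5519861  0.23124346 0.18357163] [ 1.79934642e+02  9.91255021e-02 -1.80415014e-02] 0.03623517300719538
```

View pics/w4.png

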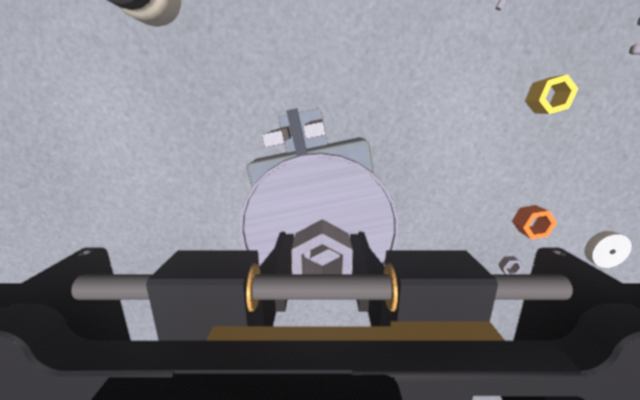

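Nut A is held over the far half of the pan. Lowering to the sunk floor (about 88 mm).

Request:
{"fn": "arm_command", "kwargs": {"series": "0 0 20 0 255;0 0 25 0 255;0 0 22 0 255;0 0 12 0 255;0 0 6 0 255;0 0 3 0 255;0 0 0 0 255;0 0 0 0 255;0 0 0 0 255"}}

```text
time_s: 11.57
tool_pos: [0.5537, 0.2314, 0.0981]
tool_rot: [-180.0, -0.1, -0.1]
force: [0.1, 0.5, -0.8]
grip_width: 0.0358
grasp_force: 20.0
```

Request:
{"fn": "arm_command", "kwargs": {"series": "0 0 2.5 0 255;0 0 0 0 255;0 0 0 0 255;0 0 0 0 100;0 0 0 0 100;0 0 0 0 100;0 0 0 0 100;0 0 0 0 100;0 0 -8 0 100;0 0 -20 0 100;0 0 -35 0 100;0 0 -35 0 0;0 0 0 0 0;-10 30 -10 0 0;-10 35 0 0 0;-10 35 0 0 0;-10 35 0 0 0;-10 30 0 0 0;-10 20 0 0 0;0 0 0 0 0"}}

```text
time_s: 13.23
tool_pos: [0.4911, 0.0405, 0.2027]
tool_rot: [179.8, 0.0, -0.6]
force: [-0.1, -1.0, 0.1]
grip_width: 0.0867
grasp_force: 0.0
```

Run:
```python
from h import *
o=telemetry.get_obs();print(o["time_s"],o["tool_pos"])
a=cams.read_camera("side");t=cams.read_camera("top")
cv2.imwrite("pics/side5.png",a)
f=cv2.resize(a[180:360,140:320],(400,400),interpolation=2);g=cv2.resize(t[150:280,150:280],(400,400),interpolation=2)
cv2.imwrite("pics/p2.png",np.hstack([f,g]))
for z in(.102,.088,.074):print(z,proj("side",[.52,.231,z+.006]))
```

```text
13.2333 [0.49110466 0.04047709 0.20270893]
0.102 [228.01128512 262.65212948]
0.088 [229.28219558 268.1463751 ]
0.074 [230.52105298 273.50205282]
```

View pics/p2.png

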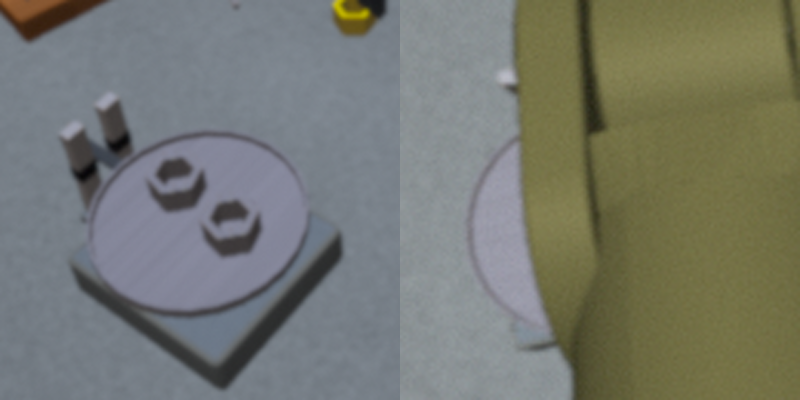

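Both nuts are in the pan. The pointer is level with the black bands, at crop (105,150) against bands at (83,172) and (118,140), and the rim has sunk by two equal steps. I'll let it settle, then hand in.

Request:
{"fn": "arm_command", "kwargs": {"series": "0 0 0 0 0;0 0 0 0 0;0 0 0 0 0;0 0 0 0 0;0 0 0 0 0;0 0 0 0 0;0 0 0 0 0;0 0 0 0 0;0 0 0 0 0;0 0 0 0 0;0 0 0 0 0;0 0 0 0 0"}}

```text
time_s: 14.33
tool_pos: [0.4923, 0.0461, 0.2022]
tool_rot: [180.0, 0.0, -0.1]
force: [-0.3, -0.4, 0.8]
grip_width: 0.0869
grasp_force: 0.0
```

Run:
```python
from h import *
a=cams.read_camera("side").astype(int);b=cv2.imread("pics/side5.png").astype(int)
print(abs(a-b)[230:345,165:300].mean(), abs(a-b)[230:345,165:300].max())
print(env.sign_off())
```

```text
0.5321309715512614 5
the job is handed in; nothing more can be done
None
```

I set two large nuts in the pan one at a time, and the pointer stands at the black mark; the third stays on the bench. The job was handed in at about 14 s, with the gripper open and clear.

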